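Lever open a battery's filler cover and hold its bayonet cap home

ROBOT

A 6-joint arm with a two-finger parallel gripper is mounted at the origin on the work surface. World frame = base frame: x ahead of the robot, y to its left, z up, the work surface at z = 0. Lengths are in m, angles in degrees, forces in N, time in s.
With the tool pointing down it reaches from about 0.25 to 0.725 m from the base axis. Payload 9.7 kg.
Tool frame: the origin (TCP) lies where the fingers leave the gripper's body, on its centre line; the fingertips stand 73 mm ahead of it and the grasp point (between the pads) lies 54 mm ahead of it; z points along the fingers, y is the line along which they close (so a half turn about z gives the same grasp; the last joint's range is limited). The gripper opens to 85 mm and grips with 20 to 120 N. Pads are 22 mm wide; open, the fingers measure 114 mm over their backs; the gripper's body (76 mm by 85 mm) begins 54 mm behind the grasp point. The pads swing forward as they close: fully open they stand 13 mm farther back than shut.
Start: joints at [-66.463, 4.979, 10.078, 95.1, 0, 90], TCP at [0.22, -0.504, 0.304] pointing down, gripper open.
Joint ranges: [-179.16, 179.16], [-48.56, 103.87], [-65.8, 70.77], [-126.05, 130.52], [-82.76, 87.17], [-180, 180]. Speed limits (degrees/s): [127.2, 127.2, 147.25, 180, 180, 180].

INTERFACE

Orientations are given as [roll, pitch, yaw] about the fixed x, y, z axes, in that order (R = Rz(yaw) Ry(pitch) Rx(roll)).
In Python, from workcell import sensors, imaging, bot gives the robot as it stands.
- The arm moves only by the tool apply_moves, never from a script. Its argument "rows" is a list of rows, each a list of 3 entries, a list of its own where there are three numbers: the shift along the tool's x, y, z in units of 10 cm (1.0 is 10 cm), then the turn, a rotation vector about the tool's x, y, z in units of 30 degrees (1.0 is 30 degrees), then the opening, from 0 (shut) to 1 (fully open). A call has 1 to 20 rows; each row is the pose to reach, as a shift and turn from the pose commanded when the call began, along the tool's axes at that moment; what a row does not reach only later rows make up. A row lasts 1/10 s, in which the tool goes at most 50 mm and 8.59 degrees, less where a joint would pass 70% of its speed; a pose out of reach is approached as far as the arm can. A call with a number of a shift or a turn outside -1 to 1 is refused whole. A call with a gripper value outside its range is refused whole. The fingers move at their own pace and stop on an object; "force" is the grip in N (left out, the last holds). Time passes only in rows, so rows that repeat a pose let the fingers close. It gives the time, the measured TCP pose, the force, the opening and the grip force at its end, in the units of the state.
- sensors.get_obs(): the state, without advancing time (a new reading comes with each control period).
- imaging.camera(name): name is "scene" or "side" or "wrist"; returns (picture, depth): 480x640x3 uint8, red, green, blue; 480x640 float32, m along the optical axis (not along the pixel's ray), 0 where there is no reading.
- imaging.get_calibration(name): a dict with "intrinsics" (3x3 intrinsics, pixels), "world_from_camera" (4x4, takes a point from camera to world coordinates). Camera axes: x right, y down, z forward; pixel columns grow to the right and rows downward; lengths in m; the calibration is good to about 2 mm. A picture is of the moment at which its call begins: read the wrist's pose just before it. get_calibration takes no time and is no camera call; for the wrist camera it gives the pose at the moment of the call.
- bot.job_done(): hands the job in; it is judged then, once.
The state is a dict: "time": time; "q": joint angles; "qd": joint speeds; "joint_efforts": joint torques, N m; "ee_pos": TCP position; "tcp_rot": TCP orientation; "wrist_force": force on the tool from outside, world axes, zero at the start; "torque": the same for the moment, N m; "opening": finger opening in m; "grasp_force": force on a finger pad.
Only numpy, scipy, OpenCV 4.12 (cv2) and the standard library are available. Lean on these libraries where they do the work, as an engineer would, in place of code of your own. Each camera call takes 0.05 s, during which the arm holds its last target. There are 200 camera calls.

TASK

With the flat blade of the pry tool, not with the gripper's fingers, lever up the hinged cover on the black battery block and swing it right over until it lies folded back, then lay the tool back on the bench. Take the bayonet cap with the bar-shaped grip, push its two lugs down through the slot of the filler well against the spring, turn it a quarter turn clockwise (seen from above), and keep holding it pressed fully down, its disc flush on the battery's top: the program finishes while the gripper still grips the cap and presses it home. Leave the round plug, the jar and the wooden spacer where they are.

Things in the scene. Friction and masses are not known exactly. Their poses are not given: they have to be found in the camera images.
- battery: black battery block with a grey top, fixed on the bench, 240 (x) by 150 (y) by 105 mm high, up to 20 degrees askew; origin at the centre of its underside, z up. At x = +-95, y = 35 mm two steel terminal posts stand 10 mm above the top. The filler well opens in the flat top, under the cover. It does not move
- well (a point): centre of the filler well's mouth, level with the battery's top (105 mm up), 30 mm towards -y from the battery's centre; axes as the battery. A keyhole in an 8 mm thick plate: a square hole 22 by 22 mm with a slot 42 mm long (along x) and 12 mm wide through it. In the cavity below, the lugs turn only clockwise seen from above, to a stop at 90 degrees (a few degrees of play)
- plunger (a joint): how far the spring plunger in the well is pressed, m: 0 free (top 7 mm below the mouth), 0.007 when the cap's lugs just clear the plate's underside, 0.011 with the cap fully home. It needs 2 N at first and 0.8 N more per mm: 8 N as the lugs clear, 11 N fully home. If let go after the turn, the spring lifts the cap 4 mm until its lugs meet the plate
- cover (a joint): opening angle of the cover, rad: 0 closed (flat on the battery's top), 1.57 upright, 2.9 folded back against its stop. It is a free hinge: gravity shuts it below about 1.57 and swings it on to the stop beyond about 1.7. To lift the lip takes about 0.7 N
- cover_hinge (a point): middle of the hinge axis, along the battery's x, 107 mm above the bench, 25 mm towards +y from the battery's centre. The cover is an aluminium plate 90 mm wide (along x), 4 mm thick, its mid-plane through the axis; it reaches 116 mm from the axis towards the battery's -y side and folds over to +y
- cover_lip (a point): middle of the lower edge of the cover's free edge (the lip), when closed 105 mm above the bench; the lip overhangs the battery's -y side face by 16 mm, with nothing beneath it down to the bench, so a blade can go under it
- pry_grip (a point): grip point of the loose pry tool, near its centre of mass, in its wooden handle half-way up (13 mm above the bench as it lies); x points to the blade's tip, z up. The handle is 20 mm wide, 26 mm high, from 65 mm behind this point to 45 mm ahead; then a flat steel blade 22 mm wide, 3 mm thick, 80 mm long. About 0.14 kg
- pry_tip (a point): middle of the end edge of the pry tool's blade, half-way through its thickness: 125 mm ahead of pry_grip and 8.5 mm lower (4.5 mm above the bench as it lies)
- cap_center (a point): centre of the white bayonet cap, half-way up its 46 mm (23 mm above the bench as it stands); x along its grip bar, z up. From the foot: stem 18 mm across, 18 long, two opposite lugs at its foot (36 mm over both along x, 8 wide, 6 high); disc 44 mm across, 6 thick, its underside 5 mm below this point; bar 36 long, 12 wide, 22 high. Same after half a turn. Home: 5 mm above point well. 0.06 kg
- plug_center (a point): bystander: loose white round plug without lugs or grip bar, 44 mm in diameter, 34 mm high; this is its centre
- jar: bystander: amber jar, 60 mm in diameter, 55 mm high; origin at the centre of its underside
- spacer: bystander: wooden spacer bar 150 by 35 by 20 mm; origin at the centre of its underside

How it is judged:
By the outcome, as a careful person would: the job done as asked, in the order asked, and still so for the second after the job is handed in, while the arm keeps its last pose, push and grip.
It also fails if it takes over 72 s, if anything falls off the work surface, if the arm or the gripper's body presses on something with over 40 N, if the wrist force passes 120 N, or if a joint passes its speed limit or range.

## Working session

There is one attempt and no reset: what is moved stays moved. The work goes in short steps, Python scripts to look and compute and a tool call to move; the robot and the scene stay as the last step left them, time stands still between calls to the robot, and variables do not carry over. Pictures are saved under pics/ and viewed, at most 10 in all, crops included, and the job is handed in when it is done.

Besides the shell and the picture viewer there is one more tool, called after ">>>" in YAML: its name, and indented under it one key for each argument. apply_moves: Moves the arm, as the interface text tells. Its arguments: {"type":"object","properties":{"rows":{"type":"array"},"force":{"type":"number"}},"required":["rows"]}

```bash
ls; mkdir -p pics; python3 - <<'E'
from workcell import sensors, imaging, bot
import cv2,numpy as np
o=sensors.get_obs();print({k:np.round(v,3).tolist() for k,v in o.items()})
for n in("scene","side"):
    p,d=imaging.camera(n);cv2.imwrite(f"pics/{n}0.png",p[:,:,::-1]);np.save(f"pics/{n}0.npy",d)
    c=imaging.get_calibration(n);print(n,c["intrinsics"],np.round(c["world_from_camera"],3))
E
```

```text
pics
{'time': 0.0, 'q': [-66.461, 5.011, 10.035, 95.099, 0.002, 89.998], 'qd': [-0.026, 0.016, 0.022, -0.044, 0.13, -0.044], 'joint_efforts': [-0.002, -52.039, 46.48, 0.017, -0.0, -0.0], 'ee_pos': [0.22, -0.504, 0.303], 'tcp_rot': [-179.924, -0.002, 23.541], 'wrist_force': [-0.472, 0.037, -0.259], 'torque': [-0.051, 0.03, 0.024], 'grasp_force': 0.0, 'opening': 0.085}
scene [[485.01939783   0.         322.29384382]
 [  0.         485.01939783 241.33178627]
 [  0.           0.           1.        ]] [[-0.799  0.439 -0.412  1.004]
 [ 0.602  0.568 -0.562  0.529]
 [-0.013 -0.697 -0.717  0.76 ]
 [ 0.     0.     0.     1.   ]]
side [[547.99378403   0.         328.29132915]
 [  0.         547.99378403 247.42002362]
 [  0.           0.           1.        ]] [[-0.728 -0.517  0.45   0.113]
 [-0.685  0.538 -0.491  0.532]
 [ 0.012 -0.666 -0.746  0.944]
 [ 0.     0.     0.     1.   ]]
```

View pics/scene0.png

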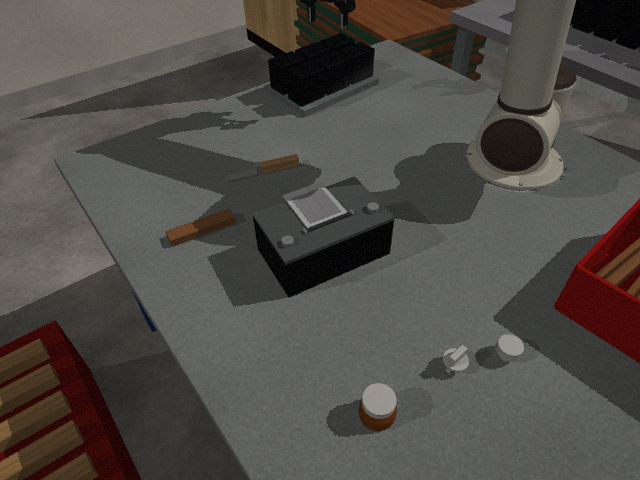

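View pics/side0.png

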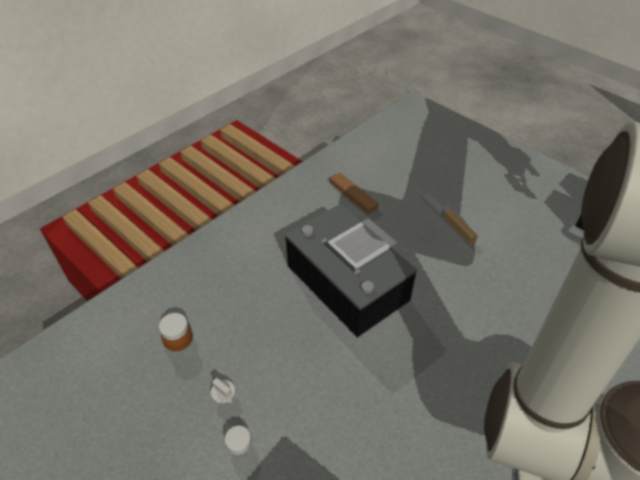

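The scene shows the battery around (323,235) with its posts at (287,240) and (373,208). The cover's lip is near (315,190). The pry tool has its handle at (280,164) and its tip at (228,178), and the spacer is at (200,227). The cap is at (457,358), the plug at (510,347) and the jar at (378,405). Next I measure these from depth.

```bash
cat > h.py <<'E'
import numpy as np,cv2
from workcell import sensors,imaging,bot
from scipy.spatial.transform import Rotation as R
def cloud(d,c):
    K=c["intrinsics"];T=c["world_from_camera"];v,u=np.mgrid[:d.shape[0],:d.shape[1]]
    P=np.stack([(u-K[0,2])/K[0,0]*d,(v-K[1,2])/K[1,1]*d,d],-1)
    W=P@T[:3,:3].T+T[:3,3];W[d<=0]=np.nan;return W
def proj(p,c):
    T=np.linalg.inv(c["world_from_camera"]);q=(np.asarray(p)@T[:3,:3].T+T[:3,3])@c["intrinsics"].T
    return q[...,:2]/q[...,2:]
def tcp():
    o=sensors.get_obs();return np.array(o["ee_pos"]),R.from_euler("xyz",o["tcp_rot"],degrees=True)
def togo(p,r):
    """shift (10 cm units) and rotvec (30 deg units) from the measured pose to the target"""
    p0,r0=tcp();return np.round(r0.inv().apply(np.asarray(p)-p0)/.1,3),np.round((r0.inv()*r).as_rotvec(degrees=True)/30,3)
E
python3 - <<'E'
from h import *
for n in("scene","side"):
    W=cloud(np.load(f"pics/{n}0.npy"),imaging.get_calibration(n));z=W[...,2]
    ok=(W[...,0]>.1)&(W[...,0]<.9)&(abs(W[...,1])<.6)
    m=(ok&(z>.006)&(z<.13)).astype(np.uint8)
    N,L,S,C=cv2.connectedComponentsWithStats(m)
    for i in range(1,N):
        if S[i,4]<80: continue
        P=W[L==i];h=np.percentile(P[:,2],97);t=P[P[:,2]>h-.008]
        (c,s,a)=cv2.minAreaRect((t[:,:2]*1000).astype(np.float32))
        print(n,"px",C[i].round(),S[i,4],"h",h.round(4),"med",np.median(P,0).round(3),"top rect",np.round(c,1),np.round(s,1),round(a,1))
E
```

```text
scene px [320.  82.] 3080 h 0.1108 med [ 0.225 -0.531  0.068] top rect [ 202.2 -560.1] [207.   73.2] 3.6
scene px [505. 165.] 631 h 0.1289 med [0.179 0.082 0.113] top rect [180.3  80.6] [ 19.6 131.3] 24.4
scene px [274. 164.] 516 h 0.0279 med [ 0.513 -0.341  0.021] top rect [ 503.3 -344.5] [ 27.  109.7] 71.2
scene px [488. 174.] 251 h 0.014 med [0.108 0.006 0.01 ] top rect [110.3   2.6] [123.5  20.4] 89.9
scene px [322. 233.] 10927 h 0.1117 med [ 0.605 -0.005  0.104] top rect [583.2 -48.9] [169.7 241.4] 82.0
scene px [607. 291.] 6901 h 0.1208 med [0.314 0.394 0.074] top rect [234.1 349.5] [253.7 101. ] 31.0
scene px [200. 226.] 1042 h 0.0225 med [ 0.765 -0.252  0.019] top rect [ 760.8 -257.9] [ 40.1 149.9] 82.2
scene px [509. 347.] 590 h 0.0367 med [0.486 0.358 0.034] top rect [480.6 356.2] [42.6 43.6] 78.0
scene px [456. 359.] 535 h 0.0479 med [0.575 0.32  0.026] top rect [569.6 315.6] [38.2 12. ] 3.5
scene px [378. 407.] 1461 h 0.0575 med [0.741 0.306 0.054] top rect [733.8 300.3] [53.  51.9] 87.6
side px [354. 192.] 748 h 0.0233 med [ 0.751 -0.255  0.019] top rect [ 758.6 -260. ] [ 39.4 154. ] 82.4
side px [455. 221.] 619 h 0.0293 med [ 0.508 -0.343  0.022] top rect [ 500.1 -344.5] [ 26.  112.1] 69.9
side px [351. 267.] 10426 h 0.1124 med [ 0.556 -0.017  0.105] top rect [580.7 -50.2] [169.3 241.7] 81.9
side px [576. 230.] 256 h 0.0498 med [ 0.289 -0.516  0.021] top rect [ 295.1 -525.4] [ 6.4 11.6] 54.2
side px [175. 332.] 981 h 0.0576 med [0.718 0.303 0.052] top rect [729.9 298.9] [51.9 53.6] 71.5
side px [222. 391.] 467 h 0.0476 med [0.564 0.318 0.026] top rect [567.3 314.5] [36.9 12.6] 5.3
side px [238. 440.] 601 h 0.0369 med [0.474 0.357 0.034] top rect [476.7 355.2] [42.5 42.5] 44.3
```

>>> apply_moves:
  rows:
    - [[1,-0.08,0.2],[0,0,1],1]
    - [[1,-0.08,0.2],[0,0,1],1]
    - [[1,-0.08,0.2],[0,0,1],1]
    - [[1,-0.08,0.2],[0,0,1],1]
    - [[1,-0.08,0.2],[0,0,1],1]

```text
time: 0.6
ee_pos: [0.3085, -0.4566, 0.2834]
tcp_rot: [-180.0, 0.0, -6.5]
wrist_force: [0.6, -0.2, 0.9]
opening: 0.0856
grasp_force: 0.0
```

```bash
python3 - <<'E'
from h import *
print(tcp()[0],sensors.get_obs()["tcp_rot"],togo([.511,-.348,.2],R.from_euler("xyz",[180,0,-19.5],degrees=True)))
E
```

```text
[ 0.30854105 -0.45655999  0.28338665] [-1.79960510e+02  3.76672772e-02 -6.47736534e+00] (array([ 1.89 , -1.306,  0.834]), array([-0.001,  0.001,  0.434]))
```

>>> apply_moves:
  rows:
    - [[1,-0.7,0.4],[0,0,0.434],1]
    - [[1,-0.7,0.4],[0,0,0.434],1]
    - [[1,-0.7,0.4],[0,0,0.434],1]
    - [[1,-0.7,0.4],[0,0,0.434],1]

```text
time: 1.0
ee_pos: [0.4173, -0.3968, 0.2417]
tcp_rot: [-179.9, 0.1, -19.1]
wrist_force: [-0.8, -0.2, -0.3]
opening: 0.0854
grasp_force: 0.0
```

```bash
python3 - <<'E'
from h import *
print(togo([.511,-.348,.2],R.from_euler("xyz",[180,0,-19.5],degrees=True)))
E
```

```text
(array([ 0.726, -0.768,  0.417]), array([-0.003,  0.004,  0.012]))
```

>>> apply_moves:
  rows:
    - [[0.72,-0.77,0.42],[0,0,0.01],1]
    - [[0.72,-0.77,0.42],[0,0,0.01],1]
    - [[0.72,-0.77,0.42],[0,0,0.01],1]
    - [[0.72,-0.77,0.42],[0,0,0.01],1]
    - [[0.72,-0.77,0.42],[0,0,0.01],1]

```text
time: 1.5
ee_pos: [0.5081, -0.3508, 0.2024]
tcp_rot: [180.0, 0.0, -19.7]
wrist_force: [0.5, -0.1, 0.5]
opening: 0.0853
grasp_force: 0.0
```

```bash
python3 - <<'E'
from h import *
c=imaging.get_calibration("wrist");p,d=imaging.camera("wrist");print(tcp()[0],sensors.get_obs()["tcp_rot"])
cv2.imwrite("pics/w1.png",p[:,:,::-1])
print(c["world_from_camera"].round(3))
W=cloud(d,c);z=W[...,2]
m=((z>.016)&(z<.04)).astype(np.uint8)
N,L,S,C=cv2.connectedComponentsWithStats(m)
for i in range(1,N):
    if S[i,4]>300:
        P=W[L==i];t=P[P[:,2]>np.percentile(P[:,2],90)-.006];r=cv2.minAreaRect((t[:,:2]*1000).astype(np.float32));print(C[i],S[i,4],np.percentile(P[:,2],[50,97]),r)
E
```

```text
[ 0.50798592 -0.35113069  0.2028101 ] [ 1.79966517e+02 -3.86297870e-02 -1.97928081e+01]
[[-0.337 -0.905 -0.259  0.573]
 [-0.941  0.325  0.092 -0.373]
 [ 0.     0.275 -0.962  0.272]
 [ 0.     0.     0.     1.   ]]
[33.51698113  6.45534591] 795 [0.01927372 0.0208536 ] ((687.7679443359375, -249.4728240966797), (35.72600173950195, 9.18586540222168), 71.5440673828125)
[305.27291242 240.71547862] 4910 [0.02552155 0.02695954] ((502.8368225097656, -345.2894287109375), (20.429738998413086, 110.42608642578125), 72.8564224243164)
```

View pics/w1.png

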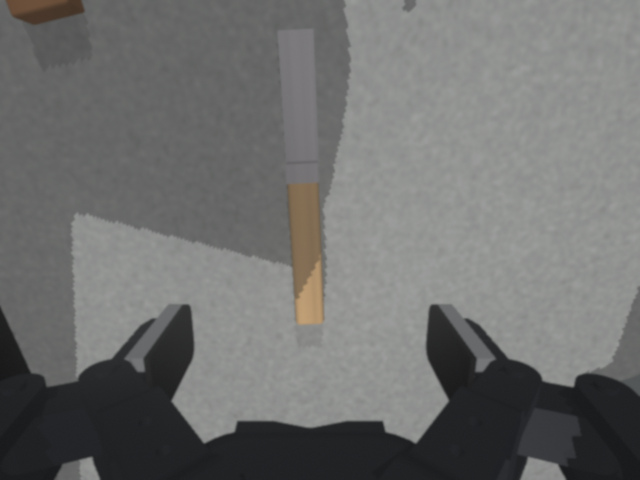

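The wrist view shows the tool's handle from (308,325) to (303,182), with the blade tip at (296,30) along tool +x. The measured width (20.4 mm), length (110.4 mm) and height (26–27 mm) match the handle sizes given.

```bash
python3 - <<'E'
from h import *
print(togo([.5124,-.3482,.077],R.from_euler("xyz",[180,0,-17.1],degrees=True)))
E
```

```text
(array([ 0.031, -0.043,  1.258]), array([ 0.001, -0.001, -0.09 ]))
```

>>> apply_moves:
  rows:
    - [[0.03,-0.04,0.4],[0,0,-0.09],0.6]
    - [[0.03,-0.04,0.7],[0,0,-0.09],0.6]
    - [[0.03,-0.04,0.95],[0,0,-0.09],0.6]
    - [[0.03,-0.04,0.95],[0,0,-0.09],0.6]

```text
time: 1.95
ee_pos: [0.5107, -0.3476, 0.1042]
tcp_rot: [-179.9, 0.3, -17.2]
wrist_force: [0.0, -0.3, -0.4]
opening: 0.0514
grasp_force: 0.0
```

>>> apply_moves:
  force: 70
  rows:
    - [[0,0,0.15],[0,0,0],0.6]
    - [[0,0,0.29],[0,0,0],0.6]
    - [[0,0,0.29],[0,0,0],0.6]
    - [[0,0,0.29],[0,0,0],0.3]
    - [[0,0,0.29],[0,0,0],0]
    - [[0,0,0.29],[0,0,0],0]
    - [[0,0,0.29],[0,0,0],0]
    - [[0,0,0.29],[0,0,0],0]
    - [[0,0,0.29],[0,0,0],0]

```text
time: 2.85
ee_pos: [0.5136, -0.3477, 0.0791]
tcp_rot: [180.0, -0.1, -17.1]
wrist_force: [-0.7, 0.3, 6.0]
opening: 0.0189
grasp_force: 70.8
```

>>> apply_moves:
  rows:
    - [[0,0,-0.3],[0,0,0],0]
    - [[0,0,-0.6],[0,0,-0.2],0]
    - [[0,0,-0.9],[0,0,-0.5],0]
    - [[0,0,-0.9],[0,0,-0.8],0]
    - [[0,0,-0.9],[0,0,-1],0]
    - [[0,0,-0.9],[0,0,-1],0]

```text
time: 3.45
ee_pos: [0.5131, -0.3473, 0.1679]
tcp_rot: [-180.0, -0.0, 13.0]
wrist_force: [-0.6, 0.4, -1.9]
opening: 0.0185
grasp_force: 69.8
```

>>> apply_moves:
  rows:
    - [[0,0,0],[0,0,-0.3],0]
    - [[0,0,0],[0,0,-0.6],0]
    - [[0,0,0],[0,0,-0.9],0]
    - [[0,0,0],[0,0,-1],0]
    - [[0,0,0],[0,0,-1],0]

```text
time: 3.95
ee_pos: [0.513, -0.3472, 0.1675]
tcp_rot: [-180.0, 0.0, 42.8]
wrist_force: [0.4, 0.3, -1.7]
opening: 0.018
grasp_force: 69.7
```

>>> apply_moves:
  rows:
    - [[0,0,0],[0,0,-0.3],0]
    - [[0,0,0],[0,0,-0.6],0]
    - [[0,0,0],[0,0,-0.9],0]
    - [[0,0,0],[0,0,-1],0]
    - [[0,0,0],[0,0,-1],0]

```text
time: 4.45
ee_pos: [0.513, -0.3473, 0.1676]
tcp_rot: [-180.0, -0.0, 72.7]
wrist_force: [-0.6, 0.3, -1.1]
opening: 0.0184
grasp_force: 69.7
```

```bash
cat >> h.py <<'E'
byaw=-8.0;B=np.array([.583,-.0416])
def bat(x,y):
    a=np.deg2rad(byaw);return B+np.array([[np.cos(a),-np.sin(a)],[np.sin(a),np.cos(a)]])@[x,y]
def tipgo(y,z,x=0.,L=.124,dz=.0746):
    p=bat(x,y-L);return togo([*p,z+dz],R.from_euler("xyz",[180,0,90+byaw],degrees=True))
E
python3 - <<'E'
from h import *
print(sensors.get_obs()["q"])
c=imaging.get_calibration("wrist");p,d=imaging.camera("wrist");cv2.imwrite("pics/w2.png",p[:,:,::-1])
W=cloud(d,c);z=W[...,2];np.save("pics/w2.npy",W)
print(c["world_from_camera"].round(3)); print(proj(np.array([[*bat(-120,-75)*1e0,.105]]),c)) if 0 else 0
print(tipgo(-.11,.095))
E
```

```text
[-3.40938422e+01  1.39725811e+01  5.21094297e+00  8.12650485e+01
  3.70802069e-03  7.31796456e+01]
[[ 0.955 -0.285 -0.081  0.533]
 [-0.297 -0.918 -0.262 -0.28 ]
 [-0.     0.275 -0.962  0.237]
 [ 0.     0.     0.     1.   ]]
(array([ 0.817,  0.136, -0.02 ]), array([-0.001, -0.   , -0.313]))
```

View pics/w2.png

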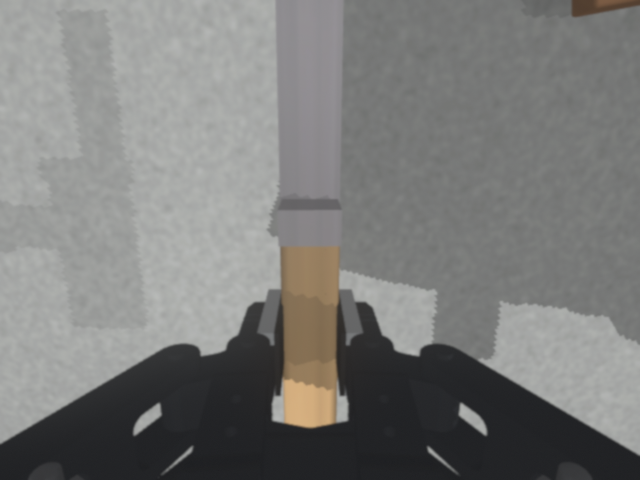

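The tool is gripped straight, with the handle at columns 280–340 and the blade running up the image. I move on to the pre-lip pose.

>>> apply_moves:
  rows:
    - [[0.3,0.13,-0.02],[0,0,-0.2],0]
    - [[0.6,0.13,-0.02],[0,0,-0.31],0]
    - [[0.8,0.135,-0.02],[0,0,-0.31],0]
    - [[0.8,0.135,-0.02],[0,0,-0.31],0]
    - [[0.8,0.135,-0.02],[0,0,-0.31],0]

```text
time: 5.0
ee_pos: [0.5496, -0.2747, 0.1699]
tcp_rot: [-180.0, 0.0, 82.1]
wrist_force: [0.3, -0.4, -0.8]
opening: 0.0184
grasp_force: 69.7
```

```bash
python3 - <<'E'
from h import *
W=np.load("pics/w2.npy");
for v in(20,60,100,150,190,260,350): print(v,W[v,310].round(4))
print(tipgo(-.11,.095))
p,d=imaging.camera("scene");c=imaging.get_calibration("scene")
cv2.imwrite("pics/s3.png",cv2.resize(p[130:290,200:420,::-1],None,fx=3.6,fy=3.6,interpolation=cv2.INTER_CUBIC))
W=cloud(d,c);np.save("pics/s3W.npy",W)
# points near predicted tip / lip in battery frame
a=np.deg2rad(byaw);Q=(W[...,:2]-B)@np.array([[np.cos(a),-np.sin(a)],[np.sin(a),np.cos(a)]]);z=W[...,2]
for y in range(-170,-60,8):
    m=(abs(Q[...,0])<.009)&(abs(Q[...,1]*1000-y)<4)&(z>.06)
    print(y,m.sum(),np.round(np.median(z[m]),4) if m.any() else 0)
for nm,m in(("top",(z>.1)&(z<.106)),("all",(z>.1)&(z<.125)&(Q[...,1]>-.1))):
    for lo,hi in((-.085,-.07),(-.02,0),(.05,.07)):
        k=m&(Q[...,1]>lo)&(Q[...,1]<hi); print(nm,lo,np.round(np.nanpercentile(Q[k][:,0],[1,99]),4))
    k=m&(abs(Q[...,0])>.06)&(abs(Q[...,0])<.11);print(np.round(np.nanpercentile(Q[k][:,1],[1,99]),4))
k=(z>.105)&(z<.12)&(abs(Q[...,0])<.03)&(Q[...,1]>-.1)&(Q[...,1]<-.05);print("lip",np.round(np.nanpercentile(Q[k][:,1],[1,50]),4),np.median(z[k]))
E
```

```text
20 [ 0.5434 -0.2476  0.0947]
60 [ 0.5399 -0.259   0.0947]
100 [ 0.5362 -0.2709  0.0936]
150 [ 0.5312 -0.287   0.0931]
190 [ 0.527  -0.3006  0.0939]
260 [ 0.5209 -0.3201  0.1129]
350 [ 0.5111 -0.3518  0.1141]
(array([0.015, 0.007, 0.003]), array([-0.   ,  0.   ,  0.003]))
-170 21 0.0969
-162 18 0.0974
-154 19 0.0973
-146 18 0.0967
-138 22 0.0968
-130 21 0.0961
-122 22 0.0965
-114 22 0.0959
-106 1 0.0989
-98 0 0
-90 12 0.1089
-82 24 0.1089
-74 18 0.1096
-66 20 0.1095
top -0.085 [-0.5239  0.1207]
top -0.02 [-0.52    0.1209]
top 0.05 [-0.1169  0.1207]
[-0.0731  0.0762]
all -0.085 [-0.5262  0.1192]
all -0.02 [-0.5181  0.1203]
all 0.05 [-0.1202  0.1205]
[-0.0726  0.0761]
lip [-0.0907 -0.0694] 0.10952382299354846
```

View pics/s3.png

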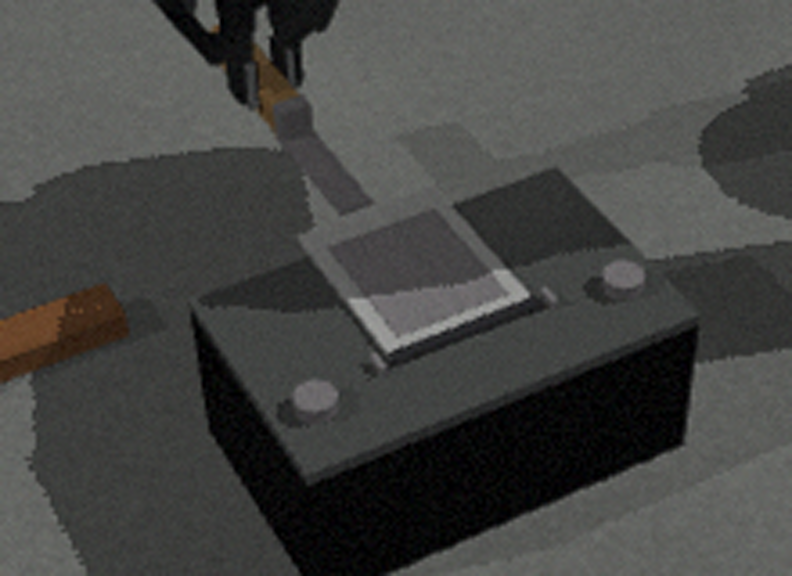

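The blade tip (crop 358,207) points at the middle of the lip, between (303,238) and (435,208). Depth puts the blade top at 96 mm and the cover top at 109 mm, as they must be. I slide the blade under the lip and lever.

>>> apply_moves:
  rows:
    - [[0.1,0.005,0],[0,0,0],0]
    - [[0.2,0.005,0],[0,0,0],0]
    - [[0.3,0.005,0],[0,0,0],0]
    - [[0.315,0.005,0],[0,0,0],0]
    - [[0.315,0.005,-0.08],[0,0,0],0]
    - [[0.32,0.005,-0.17],[0,0,0],0]
    - [[0.325,0.005,-0.27],[0,0,0],0]
    - [[0.345,0.005,-0.36],[0,0,0],0]
    - [[0.366,0.005,-0.446],[0,0,0],0]
    - [[0.4,0.005,-0.53],[0,0,0],0]
    - [[0.438,0.005,-0.615],[0,0,0],0]
    - [[0.485,0.005,-0.695],[0,0,0],0]
    - [[0.538,0.005,-0.768],[0,0,0],0]
    - [[0.6,0.005,-0.837],[0,0,0],0]
    - [[0.663,0.005,-0.902],[0,0,0],0]
    - [[0.663,0.005,-0.902],[0,0,0],0]

```text
time: 6.65
ee_pos: [0.5593, -0.2084, 0.2613]
tcp_rot: [179.9, 0.0, 82.3]
wrist_force: [-0.2, -0.3, -0.9]
opening: 0.0185
grasp_force: 69.7
```

```bash
python3 - <<'E'
from h import *
print(sensors.get_obs()["wrist_force"],tipgo(-.0452,.1852))
p,d=imaging.camera("scene")
cv2.imwrite("pics/s4.png",cv2.resize(p[100:290,200:420,::-1],None,fx=2.5,fy=2.5,interpolation=cv2.INTER_CUBIC))
E
```

```text
[-0.18969158 -0.31383848 -0.93181205] (array([-0.008,  0.002,  0.015]), array([0.002, 0.   , 0.009]))
```

View pics/s4.png

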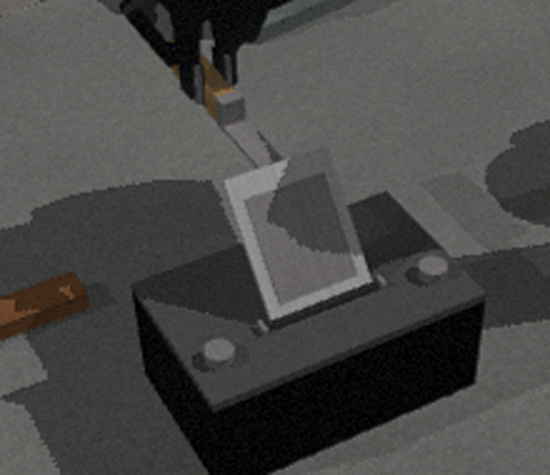

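The cover is raised to about 50° and rests on the blade tip, which sits at (265,158) in the crop. I continue over the top.

>>> apply_moves:
  rows:
    - [[0.07,0,-0.05],[0,0,0],0]
    - [[0.147,0,-0.1],[0,0,0],0]
    - [[0.23,0,-0.15],[0,0,0],0]
    - [[0.31,0,-0.19],[0,0,0],0]
    - [[0.39,0,-0.21],[0,0,0],0]
    - [[0.46,0,-0.22],[0,0,0],0]
    - [[0.53,0,-0.23],[0,0,0],0]
    - [[0.6,0,-0.23],[0,0,0],0]
    - [[0.67,0,-0.23],[0,0,0],0]
    - [[0.74,0,-0.23],[0,0,0],0]
    - [[0.8,0,-0.22],[0,0,0],0]
    - [[0.87,0,-0.22],[0,0,0],0]
    - [[0.94,0,-0.2],[0,0,0],0]
    - [[1.0,0,-0.18],[0,0,0],0]
    - [[1.0,0,-0.18],[0,0,0],0]
    - [[1.0,0,-0.18],[0,0,0],0]
    - [[1.0,0,-0.18],[0,0,0],0]
    - [[1.0,0,-0.18],[0,0,0],0]

```text
time: 8.5
ee_pos: [0.5725, -0.1104, 0.2782]
tcp_rot: [180.0, 0.0, 82.2]
wrist_force: [-0.4, 0.2, -2.0]
opening: 0.0184
grasp_force: 69.8
```

```bash
python3 - <<'E'
from h import *
p,d=imaging.camera("scene")
cv2.imwrite("pics/s5.png",cv2.resize(p[80:300,180:440,::-1],None,fx=2.2,fy=2.2,interpolation=cv2.INTER_CUBIC))
E
```

```text
(no output)
```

View pics/s5.png

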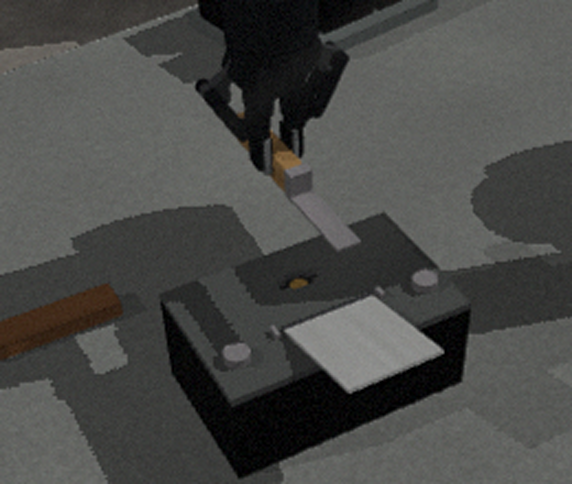

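The cover lies folded back, and the well shows at crop (298,283). Next I lay the tool down on clear bench.

>>> apply_moves:
  rows:
    - [[-0.3,0,0],[0,0,0],0]
    - [[-0.7,0,0],[0,0,0],0]
    - [[-1,0,0.1],[0,0,0],0]
    - [[-1,0,0.3],[0,0,0],0]

```text
time: 8.95
ee_pos: [0.5588, -0.2128, 0.2491]
tcp_rot: [179.8, 0.1, 82.0]
wrist_force: [-0.5, 0.5, -1.9]
opening: 0.0186
grasp_force: 69.8
```

>>> apply_moves:
  rows:
    - [[-0.4,0,0],[0,0,0],0]
    - [[-0.8,0,0],[0,0,0],0]
    - [[-1,0,0.3],[0,0,0],0]
    - [[-1,0,0.7],[0,0,0],0]

```text
time: 9.35
ee_pos: [0.5456, -0.3117, 0.1792]
tcp_rot: [179.8, 0.1, 82.0]
wrist_force: [0.4, -0.0, -2.4]
opening: 0.0186
grasp_force: 69.9
```

>>> apply_moves:
  rows:
    - [[-0.4,0,0.2],[0,0,0],0]
    - [[-0.7,0,0.4],[0,0,0],0]
    - [[-0.7,0,0.6],[0,0,0],0]
    - [[-0.7,0,0.7],[0,0,0],0]
    - [[-0.7,0,0.7],[0,0,0],0]

```text
time: 9.85
ee_pos: [0.5353, -0.3771, 0.1065]
tcp_rot: [-179.9, -0.1, 82.2]
wrist_force: [-0.0, -0.3, -0.6]
opening: 0.0185
grasp_force: 69.7
```

>>> apply_moves:
  rows:
    - [[0,0,0.1],[0,0,0],0]
    - [[0,0,0.2],[0,0,0],0]
    - [[0,0,0.25],[0,0,0],0]
    - [[0,0,0.27],[0,0,0],0]
    - [[0,0,0.275],[0,0,0],0]
    - [[0,0,0.275],[0,0,0],0]

```text
time: 10.45
ee_pos: [0.5361, -0.3777, 0.0809]
tcp_rot: [180.0, 0.0, 82.2]
wrist_force: [-0.3, -0.5, -1.8]
opening: 0.0178
grasp_force: 69.7
```

>>> apply_moves:
  rows:
    - [[0,0,0],[0,0,0],0.35]
    - [[0,0,0],[0,0,0],0.45]
    - [[0,0,0],[0,0,0],0.6]
    - [[0,0,0],[0,0,0],0.6]
    - [[0,0,-0.2],[0,0,0],0.6]
    - [[0,0,-0.6],[0,0,0.3],0.6]
    - [[0,0,-1],[0,0,0.6],0.6]
    - [[0,0,-1],[0,0,0.9],0.6]
    - [[0,0,-1],[0,0,1],0.6]

```text
time: 11.35
ee_pos: [0.5365, -0.3781, 0.1827]
tcp_rot: [179.8, -0.0, 51.9]
wrist_force: [-0.8, 0.4, -0.9]
opening: 0.0514
grasp_force: 0.0
```

```bash
python3 - <<'E'
from h import *
p,d=imaging.camera("side");W=cloud(d,imaging.get_calibration("side"));z=W[...,2]
for nm,b in(("tool",(.45,.65,-.46,-.2)),):
    m=(W[...,0]>b[0])&(W[...,0]<b[1])&(W[...,1]>b[2])&(W[...,1]<b[3])&(z>.016)&(z<.06);t=W[m];print(m.sum(),np.percentile(z[m],[50,97]),cv2.minAreaRect((t[:,:2]*1000).astype(np.float32)))
print(togo([.5685,.315,.25],R.from_euler("xyz",[180,0,4],degrees=True)), sensors.get_obs()["q"])
E
```

```text
341 [0.02567495 0.02947   ] ((531.636962890625, -388.0078430175781), (116.05763244628906, 23.1882266998291), 81.92118835449219)
(array([ 5.642, -4.033, -0.69 ]), array([ 3.000e-03, -1.000e-03,  1.592e+00])) [-3.51707501e+01  1.88416511e+01  1.27362597e+01  8.38027285e+01
 -8.34353301e-06  9.30632520e+01]
```

>>> apply_moves:
  rows:
    - [[0.1,-0.07,-0.5],[0,0,0.3],1]
    - [[0.5,-0.35,-0.8],[0,0,0.6],1]
    - [[0.9,-0.65,-1],[0,0,0.9],1]
    - [[1,-0.71,-1],[0,0,1],1]

```text
time: 11.8
ee_pos: [0.5414, -0.2528, 0.2838]
tcp_rot: [179.9, -0.2, 22.1]
wrist_force: [-0.3, -0.6, 0.1]
opening: 0.0855
grasp_force: 0.0
```

>>> apply_moves:
  rows:
    - [[0.25,-0.5,0],[0,0,0.3],1]
    - [[0.4,-1,0],[0,0,0.6],1]
    - [[0.4,-1,0],[0,0,0.6],1]

```text
time: 12.1
ee_pos: [0.54, -0.1438, 0.2809]
tcp_rot: [-180.0, -0.0, 4.2]
wrist_force: [0.1, -0.3, -0.5]
opening: 0.0854
grasp_force: 0.0
```

```bash
python3 - <<'E'
from h import *
print(togo([.5685,.315,.25],R.from_euler("xyz",[180,0,4],degrees=True)))
E
```

```text
(array([ 0.617, -4.555,  0.313]), array([-0.001, -0.001,  0.005]))
```

>>> apply_moves:
  rows:
    - [[-0.05,-0.4,0],[0,0,0],1]
    - [[-0.05,-0.72,0],[0,0,0],1]
    - [[-0.05,-0.72,0],[0,0,0],1]
    - [[-0.05,-0.72,0],[0,0,0],1]
    - [[-0.05,-0.72,0],[0,0,0],1]

```text
time: 12.6
ee_pos: [0.5301, -0.0765, 0.2805]
tcp_rot: [180.0, 0.0, 4.2]
wrist_force: [-0.3, 0.6, 0.3]
opening: 0.0852
grasp_force: 0.0
```

```bash
python3 - <<'E'
from h import *
c=imaging.get_calibration("wrist");p,d=imaging.camera("wrist");cv2.imwrite("pics/w6.png",p[:,:,::-1]);W=cloud(d,c);np.save("pics/w6W.npy",W)
print(tcp()[0]);z=W[...,2]
pred=proj(np.array([[*bat(x,y-.03),.105] for x,y in((-.021,0),(.021,0),(0,.011),(0,-.011),(0,0))]),c);print(pred.round())
a=np.deg2rad(byaw);Q=(W[...,:2]-B)@np.array([[np.cos(a),-np.sin(a)],[np.sin(a),np.cos(a)]])+[0,.03]
m=(abs(Q[...,0])<.035)&(abs(Q[...,1])<.025)&(z<.1015)
cv2.imwrite("pics/m6.png",m*255);print("hole",m.sum(),"topz",np.median(z[(abs(Q[...,0])<.05)&(abs(Q[...,1])<.03)&~m]))
N,L,S,C=cv2.connectedComponentsWithStats(m.astype(np.uint8));i=1+np.argmax(S[1:,4])
# project pixels of the hole onto the z=.105 plane
T=c["world_from_camera"];v,u=np.nonzero(L==i);r=np.stack([(u-c["intrinsics"][0,2])/c["intrinsics"][0,0],(v-c["intrinsics"][1,2])/c["intrinsics"][1,1],1+0*u],-1)@T[:3,:3].T
P=(T[:3,3]+r*((.105-T[2,3])/r[:,2:]))[:,:2]
print(S[i],C[i],cv2.minAreaRect((P*1000).astype(np.float32)),"expected",bat(0,-.03)*1000)
q=(P-B)@np.array([[np.cos(a),-np.sin(a)],[np.sin(a),np.cos(a)]])+[0,.03];k=abs(q[:,0])<.008;print("x",np.percentile(q[:,0],[0.5,99.5])*1000,"y sq",np.percentile(q[k,1],[.5,99.5])*1000)
E
```

```text
[ 0.53014408 -0.07671971  0.28045719]
[[301. 196.]
 [316. 128.]
 [291. 159.]
 [326. 167.]
 [309. 163.]]
hole 1905 topz 0.28502093587726773
[ 288  125   42   71 1905] [308.59370079 159.76010499] ((580.1242065429688, -71.15498352050781), (21.722078323364258, 41.506046295166016), 81.96133422851562) expected [578.82480697 -71.30804206]
x [-19.06962787  21.72530851] y sq [-10.38564464  11.06681628][ WARN:0@1.423] global loadsave.cpp:1063 imwrite_ Unsupported depth image for selected encoder is fallbacked to CV_8U.
```

View pics/w6.png

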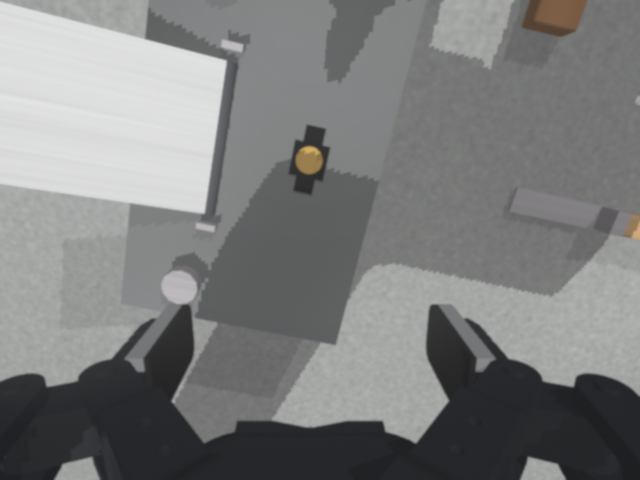

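The filler well is at pixel (309,160). Its centre comes out at (580,-71) mm and its size at 41.5 × 21.7 mm, at -8°, matching the description. Now on to the cap.

>>> apply_moves:
  rows:
    - [[0,-0.5,0],[0,0,0],1]
    - [[0,-1,0],[0,0,0],1]

```text
time: 12.85
ee_pos: [0.5228, 0.0229, 0.2802]
tcp_rot: [180.0, 0.0, 4.0]
wrist_force: [-0.6, -0.1, -0.2]
opening: 0.0853
grasp_force: 0.0
```

>>> apply_moves:
  rows:
    - [[0,-0.5,0],[0,0,0],1]
    - [[0,-1,0],[0,0,0],1]

```text
time: 13.05
ee_pos: [0.5211, 0.0709, 0.2805]
tcp_rot: [-178.5, 0.0, 7.3]
wrist_force: [-0.1, -0.3, 0.7]
opening: 0.0851
grasp_force: 0.0
```

>>> apply_moves:
  rows:
    - [[0,-0.5,0],[0,0,0],1]
    - [[0,-1,0],[0,0,0],1]
    - [[0,-1,0.2],[0,0,0],1]
    - [[0,-1,0.3],[0,0,0],1]
    - [[0,-1,0.3],[0,0,0],1]

```text
time: 13.55
ee_pos: [0.5194, 0.1124, 0.2508]
tcp_rot: [-176.6, 0.3, 10.9]
wrist_force: [0.6, -0.5, -1.5]
opening: 0.0853
grasp_force: 0.0
```

```bash
cat >> h.py <<'E'
def caplook():
    c=imaging.get_calibration("wrist");p,d=imaging.camera("wrist");W=cloud(d,c);z=W[...,2]
    m=(np.hypot(W[...,0]-.5685,W[...,1]-.315)<.04)&(z>.038)&(z<.056)
    t=W[m];print(m.sum(),np.median(z[m]),cv2.minAreaRect((t[:,:2]*1000).astype(np.float32)),t.mean(0));return p
E
python3 - <<'E'
from h import *
caplook();print(togo([.5685,.315,.25],R.from_euler("xyz",[180,0,4],degrees=True)))
E
```

```text
1241 0.045119610655376396 ((569.4757690429688, 314.3587646484375), (35.87997817993164, 13.343971252441406), 3.441549777984619) [0.56995081 0.31306105 0.04432419]
(array([ 0.866, -1.89 ,  0.122]), array([-0.113,  0.016,  0.231]))
```

```bash
python3 - <<'E'
from h import *
o=sensors.get_obs();print(np.round(o["q"],1),np.round(o["qd"],1),np.round(o["joint_efforts"],1),o["wrist_force"],o["ee_pos"])
E
```

```text
[ 10.9   1.9   0.9  89.4   3.4 179.9] [-0.1 -0.5  1.7  1.2 -0.1 -0.1] [ -0.3 -50.2  47.8  -0.1   0.1  -0. ] [-0.40137455 -0.36946573  0.27131254] [0.51937595 0.11259703 0.25131447]
```

Joint 6 is at its limit, so I take the cap with the tool yawed half a turn (yaw ≈ 184°), which puts joint 6 near 25°.

>>> apply_moves:
  rows:
    - [[0,0,0],[0,0,-0.3],1]
    - [[0,0,0],[0,0,-0.6],1]
    - [[0,0,0],[0,0,-0.9],1]
    - [[0,0,0],[0,0,-1],1]
    - [[0,0,0],[0,0,-1],1]

```text
time: 14.1
ee_pos: [0.5198, 0.1126, 0.2536]
tcp_rot: [-177.0, -1.6, 40.9]
wrist_force: [-0.4, 0.1, -0.0]
opening: 0.0859
grasp_force: 0.0
```

>>> apply_moves:
  rows:
    - [[0,0,0],[0,0,-0.3],1]
    - [[0,0,0],[0,0,-0.6],1]
    - [[0,0,0],[0,0,-0.9],1]
    - [[0,0,0],[0,0,-1],1]
    - [[0,0,0],[0,0,-1],1]

```text
time: 14.6
ee_pos: [0.5198, 0.1129, 0.2535]
tcp_rot: [-178.2, -2.9, 70.8]
wrist_force: [0.4, 0.5, 0.2]
opening: 0.0857
grasp_force: 0.0
```

>>> apply_moves:
  rows:
    - [[0.3,-0.06,0],[0,0,-0.3],1]
    - [[0.7,-0.14,0],[0,0,-0.6],1]
    - [[1,-0.2,0],[0,0,-0.9],1]
    - [[1,-0.2,0],[0,0,-1],1]
    - [[1,-0.2,0],[0,0,-1],1]

```text
time: 15.1
ee_pos: [0.5335, 0.2147, 0.2589]
tcp_rot: [-179.9, -3.4, 100.9]
wrist_force: [-0.3, 0.3, -0.8]
opening: 0.0853
grasp_force: 0.0
```

>>> apply_moves:
  rows:
    - [[0.3,0.2,0],[0,0,-0.3],1]
    - [[0.6,0.4,0],[0,0,-0.6],1]
    - [[0.93,0.53,0],[0,0,-0.9],1]
    - [[0.93,0.53,0],[0,0,-1],1]
    - [[0.93,0.53,0],[0,0,-1],1]

```text
time: 15.6
ee_pos: [0.568, 0.3153, 0.2641]
tcp_rot: [178.4, -3.0, 130.8]
wrist_force: [0.6, -0.4, 0.9]
opening: 0.0851
grasp_force: 0.0
```

>>> apply_moves:
  rows:
    - [[0,0,0],[0,0,-0.3],1]
    - [[0,0,0],[0,0,-0.6],1]
    - [[0,0,0],[0,0,-0.9],1]
    - [[0,0,0],[0,0,-1],1]
    - [[0,0,0],[0,0,-1],1]

```text
time: 16.1
ee_pos: [0.568, 0.314, 0.265]
tcp_rot: [177.1, -1.8, 160.7]
wrist_force: [0.2, 0.4, 0.5]
opening: 0.0853
grasp_force: 0.0
```

```bash
python3 - <<'E'
from h import *
print(tcp()[0],sensors.get_obs()["tcp_rot"],togo([.5695,.3145,.2],R.from_euler("xyz",[180,0,183.5],degrees=True)))
E
```

```text
[0.56802874 0.31403637 0.26500272] [177.0996314   -1.78040421 160.6982931 ] (array([-0.033, -0.024,  0.649]), array([ 0.107, -0.039, -0.761]))
```

>>> apply_moves:
  rows:
    - [[-0.03,-0.02,0.3],[0.05,-0.02,-0.3],1]
    - [[-0.03,-0.02,0.65],[0.107,-0.039,-0.6],1]
    - [[-0.033,-0.024,0.65],[0.107,-0.039,-0.76],1]
    - [[-0.033,-0.024,0.65],[0.107,-0.039,-0.76],1]
    - [[-0.033,-0.024,0.65],[0.107,-0.039,-0.76],1]

```text
time: 16.6
ee_pos: [0.5696, 0.3153, 0.2005]
tcp_rot: [179.9, 0.0, -176.6]
wrist_force: [-0.3, 0.2, -0.0]
opening: 0.0853
grasp_force: 0.0
```

```bash
python3 - <<'E'
from h import *
caplook()
print(tcp()[0],sensors.get_obs()["tcp_rot"],np.round(sensors.get_obs()["q"],1),togo([.5695,.3145,.1],R.from_euler("xyz",[180,0,183.5],degrees=True)))
E
```

```text
1176 0.0454216024919962 ((569.046875, 314.83782958984375), (35.89154052734375, 11.963500022888184), 3.730483293533325) [0.56789996 0.31493588 0.04524306]
[0.56976661 0.31543595 0.20075394] [ 1.79937812e+02  7.15306432e-02 -1.76562649e+02] [29.  18.1 13.9 85.7  0.  25.5] (array([ 0.004, -0.01 ,  1.008]), array([ 0.002,  0.002, -0.002]))
```

>>> apply_moves:
  rows:
    - [[0,-0.008,0.4],[0,0,0],0.5]
    - [[0,-0.008,0.8],[0,0,0],0.5]
    - [[0,-0.008,0.9],[0,0,0],0.5]
    - [[0,-0.008,0.95],[0,0,0],0.5]
    - [[0,-0.008,1],[0,0,0],0.5]
    - [[0,-0.008,1],[0,0,0],0.5]

```text
time: 17.25
ee_pos: [0.57, 0.3153, 0.101]
tcp_rot: [179.9, 0.1, -176.3]
wrist_force: [-0.1, -0.9, 0.9]
opening: 0.0428
grasp_force: 0.0
```

>>> apply_moves:
  force: 90
  rows:
    - [[0,0,0],[0,0,0],0.3]
    - [[0,0,0],[0,0,0],0.2]
    - [[0,0,0],[0,0,0],0]
    - [[0,0,0],[0,0,0],0]
    - [[0,0,0],[0,0,0],0]
    - [[0,0,0],[0,0,0],0]
    - [[0,0,0],[0,0,0],0]

```text
time: 17.95
ee_pos: [0.5698, 0.3152, 0.1007]
tcp_rot: [179.9, 0.1, -176.2]
wrist_force: [-0.3, 0.2, 5.5]
opening: 0.0097
grasp_force: 88.9
```

>>> apply_moves:
  rows:
    - [[0,0,-0.2],[0,0,0],0]
    - [[0,0,-0.6],[0,0,0],0]
    - [[0,0,-1],[0,0,0],0]
    - [[0,-0.3,-1],[0,0,0.2],0]
    - [[0,-0.7,-1],[0,0,0.39],0]
    - [[0,-1,-1],[0,0,0.39],0]
    - [[0,-1,-1],[0,0,0.39],0]

```text
time: 18.65
ee_pos: [0.5762, 0.2121, 0.1998]
tcp_rot: [-180.0, -0.0, 171.9]
wrist_force: [-0.1, 0.5, -0.4]
opening: 0.0098
grasp_force: 88.2
```

```bash
cat >> h.py <<'E'
Wl=np.array([.5801,-.0712])
def well(z,yaw=172.,off=(0,0)):
    r=R.from_euler("xyz",[180,0,yaw],degrees=True)
    p=np.array([*Wl,z])-r.apply([*off,0]);return togo(p,r)
E
python3 - <<'E'
from h import *
print(well(.23))
E
```

```text
(array([-0.437, -2.799, -0.301]), array([-0.001, -0.   , -0.003]))
```

>>> apply_moves:
  rows:
    - [[-0.05,-0.1,-0.4],[0,0,0],0]
    - [[-0.1,-0.5,-0.6],[0,0,0],0]
    - [[-0.15,-1,-0.6],[0,0,0],0]
    - [[-0.15,-1,-0.6],[0,0,0],0]

```text
time: 19.05
ee_pos: [0.5773, 0.1102, 0.2606]
tcp_rot: [-180.0, 0.1, 171.9]
wrist_force: [0.2, 0.3, 0.1]
opening: 0.0099
grasp_force: 88.3
```

>>> apply_moves:
  rows:
    - [[-0.08,-0.5,0],[0,0,0],0]
    - [[-0.16,-1,0],[0,0,0],0]
    - [[-0.16,-1,0],[0,0,0],0]
    - [[-0.16,-1,0],[0,0,0],0]

```text
time: 19.45
ee_pos: [0.5793, 0.0122, 0.2592]
tcp_rot: [180.0, -0.0, 172.0]
wrist_force: [0.5, 0.6, -0.3]
opening: 0.01
grasp_force: 88.5
```

```bash
python3 - <<'E'
from h import *
print(well(.23))
E
```

```text
(array([-0.125, -0.825,  0.292]), array([ 0.001, -0.001, -0.001]))
```

>>> apply_moves:
  rows:
    - [[-0.06,-0.4,0],[0,0,0],0]
    - [[-0.125,-0.825,0.1],[0,0,0],0]
    - [[-0.125,-0.825,0.29],[0,0,0],0]
    - [[-0.125,-0.825,0.29],[0,0,0],0]
    - [[-0.125,-0.825,0.29],[0,0,0],0]

```text
time: 19.95
ee_pos: [0.5803, -0.0691, 0.2304]
tcp_rot: [180.0, -0.1, 172.2]
wrist_force: [-0.5, -0.0, -0.4]
opening: 0.0097
grasp_force: 88.4
```

```bash
python3 - <<'E'
from h import *
t0=tcp();print(t0[0],well(.23))
ims=[]
for n in("wrist","side","scene"):
    c=imaging.get_calibration(n);p,d=imaging.camera(n);W=cloud(d,c)
    D=W-t0[0];Q=t0[1].inv().apply(D.reshape(-1,3)).reshape(D.shape)  # tool frame
    g=p.astype(int).min(-1)
    m=(np.hypot(Q[...,0],Q[...,1])<.03)&(Q[...,2]>.073)&(Q[...,2]<.0865)
    t=Q[m];print(n,m.sum(),np.percentile(t,[1,50,99],axis=0).round(4).tolist() if m.any() else "")
    u,v=proj(np.array([[*Wl,.13]]),c)[0].astype(int)
    ims.append(cv2.resize(p[max(v-60,0):v+60,max(u-65,0):u+65,::-1],(390,360),interpolation=cv2.INTER_CUBIC))
cv2.imwrite("pics/ins.png",cv2.resize(np.hstack(ims[:2]),(780,360)))
E
```

```text
[ 0.58026749 -0.06914347  0.23041313] (array([-0.001, -0.021,  0.004]), array([ 0.001, -0.002,  0.006]))
wrist 2744 [[0.0012, -0.0201, 0.0745], [0.0133, 0.0006, 0.0771], [0.0223, 0.0214, 0.0817]]
side 145 [[-0.016, -0.0193, 0.0732], [0.0111, 0.0112, 0.0761], [0.0243, 0.0218, 0.0824]]
scene 150 [[-0.021, -0.011, 0.0733], [-0.006, 0.0134, 0.0759], [0.0199, 0.0236, 0.0811]]
```

View pics/ins.png

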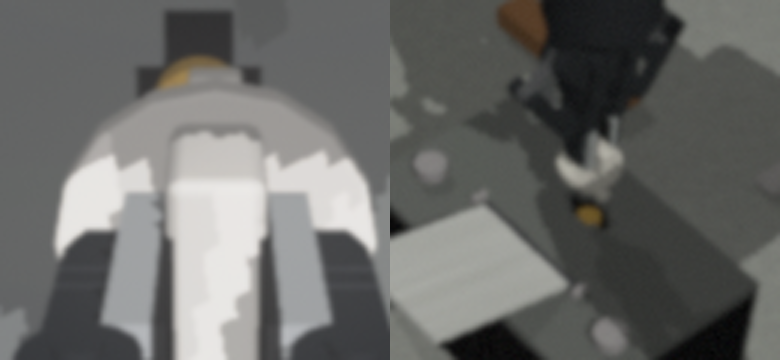

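The wrist view (left) shows the lug aligned with the slot arm, both near column 200–215 of the crop. The disc is centred to within 1 mm of the tool axis, so I correct 2.5 mm in y and descend.

>>> apply_moves:
  rows:
    - [[-0.005,-0.025,0],[0,0,0],0]
    - [[-0.005,-0.025,0.1],[0,0,0],0]
    - [[-0.005,-0.025,0.2],[0,0,0],0]
    - [[-0.005,-0.025,0.2],[0,0,0],0]
    - [[-0.005,-0.025,0.2],[0,0,0],0]

```text
time: 20.6
ee_pos: [0.5801, -0.0732, 0.2098]
tcp_rot: [180.0, -0.1, 172.1]
wrist_force: [-0.2, -1.2, -0.2]
opening: 0.0097
grasp_force: 88.4
```

```bash
python3 - <<'E'
from h import *
print(well(.21,172,(.0005,.0006)))
E
```

```text
(array([-0.002,  0.013, -0.002]), array([ 0.   , -0.003,  0.003]))
```

>>> apply_moves:
  rows:
    - [[0,0.01,0],[0,0,0],0]
    - [[0,0.01,0.02],[0,0,0],0]
    - [[0,0.01,0.04],[0,0,0],0]
    - [[0,0.01,0.06],[0,0,0],0]
    - [[0,0.01,0.08],[0,0,0],0]
    - [[0,0.01,0.1],[0,0,0],0]
    - [[0,0.01,0.1],[0,0,0],0]

```text
time: 21.3
ee_pos: [0.5804, -0.0722, 0.2]
tcp_rot: [180.0, -0.0, 172.1]
wrist_force: [-0.1, 0.7, -0.1]
opening: 0.0103
grasp_force: 88.4
```

No contact at 200 mm, so the lugs are in the slot. I press further down.

>>> apply_moves:
  rows:
    - [[0,0,0.02],[0,0,0],0]
    - [[0,0,0.04],[0,0,0],0]
    - [[0,0,0.06],[0,0,0],0]
    - [[0,0,0.08],[0,0,0],0]
    - [[0,0,0.1],[0,0,0],0]
    - [[0,0,0.11],[0,0,0],0]
    - [[0,0,0.11],[0,0,0],0]

```text
time: 22.0
ee_pos: [0.5806, -0.0722, 0.1902]
tcp_rot: [180.0, 0.0, 172.1]
wrist_force: [-1.8, 0.8, 8.4]
opening: 0.0101
grasp_force: 89.3
```

>>> apply_moves:
  rows:
    - [[0,0,0.015],[0,0,0],0]
    - [[0,0,0.03],[0,0,0],0]
    - [[0,0,0.03],[0,0,0],0]
    - [[0,0,0.03],[0,0,0],0]

```text
time: 22.4
ee_pos: [0.5806, -0.0722, 0.1877]
tcp_rot: [180.0, 0.1, 172.1]
wrist_force: [-2.9, -0.2, 10.0]
opening: 0.0099
grasp_force: 89.8
```

>>> apply_moves:
  rows:
    - [[0.007,0,0],[0,0,0.15],0]
    - [[0.007,0,0],[0,0,0.3],0]
    - [[0.007,0,0],[0,0,0.5],0]
    - [[0.007,0,0],[0,0,0.7],0]
    - [[0.007,0,0],[0,0,0.85],0]
    - [[0.007,0,0],[0,0,1],0]
    - [[0.007,0,0],[0,0,1],0]

```text
time: 23.1
ee_pos: [0.5805, -0.0722, 0.188]
tcp_rot: [179.9, 0.1, 141.9]
wrist_force: [0.5, -0.2, 8.4]
opening: 0.0096
grasp_force: 89.8
```

```bash
python3 -c "
from h import *
o=sensors.get_obs();print(o['torque'],o['wrist_force'],well(.1877,142))"
```

```text
[-0.0503368   0.04114154  0.00468738] [ 0.52684954 -0.16223345  8.41831114] (array([0.009, 0.005, 0.003]), array([ 0.003,  0.005, -0.002]))
```

>>> apply_moves:
  rows:
    - [[0,0,0.01],[0,0,0.2],0]
    - [[0,0,0.01],[0,0,0.4],0]
    - [[0,0,0.01],[0,0,0.6],0]
    - [[0,0,0.01],[0,0,0.8],0]
    - [[0,0,0.01],[0,0,1],0]
    - [[0,0,0.01],[0,0,1],0]

```text
time: 23.7
ee_pos: [0.5806, -0.0722, 0.1876]
tcp_rot: [179.8, 0.1, 111.9]
wrist_force: [-0.7, 0.7, 13.8]
opening: 0.0098
grasp_force: 90.3
```

>>> apply_moves:
  rows:
    - [[0,0,0],[0,0,0.2],0]
    - [[0,0,0],[0,0,0.4],0]
    - [[0,0,0],[0,0,0.6],0]
    - [[0,0,0],[0,0,0.8],0]
    - [[0,0,0],[0,0,0.95],0]
    - [[0,0,0],[0,0,1],0]
    - [[0,0,0],[0,0,1],0]

```text
time: 24.4
ee_pos: [0.5808, -0.0722, 0.1876]
tcp_rot: [179.8, -0.0, 82.0]
wrist_force: [0.9, 0.2, 13.0]
opening: 0.0096
grasp_force: 90.2
```

```bash
python3 -c "
from h import *
o=sensors.get_obs();print(o['torque'],o['wrist_force'],well(.1877,82))"
```

```text
[-0.03358086  0.01141961  0.06179673] [ 0.94068498  0.22457448 13.0228788 ] (array([ 0.009, -0.008, -0.001]), array([ 0.008, -0.   ,  0.001]))
```

>>> apply_moves:
  rows:
    - [[0,0,0.005],[0,0,0.03],0]
    - [[0,0,0.01],[0,0,0.03],0]
    - [[0,0,0.01],[0,0,0.03],0]
    - [[0,0,0.01],[0,0,0.03],0]
    - [[0,0,0.01],[0,0,0.03],0]

```text
time: 24.9
ee_pos: [0.5808, -0.0722, 0.1876]
tcp_rot: [179.7, -0.0, 81.2]
wrist_force: [-3.4, -0.4, 18.2]
opening: 0.0103
grasp_force: 91.1
```

```bash
python3 - <<'E'
from h import *
o=sensors.get_obs();print(o['torque'],o['wrist_force'],o["time"])
t0=tcp()
c=imaging.get_calibration("wrist");p,d=imaging.camera("wrist");W=cloud(d,c)
D=W-t0[0];Q=t0[1].inv().apply(D.reshape(-1,3)).reshape(D.shape)
r=np.hypot(W[...,0]-Wl[0],W[...,1]-Wl[1]);z=W[...,2]
a=(r<.021)&(z<.118)&(Q[...,0]>.005);b=(r>.026)&(r<.04)&(z<.118)&(Q[...,0]>0)
print("disc z",np.percentile(z[a],[25,50,75]),"top z",np.median(z[b]),a.sum(),b.sum())
ims=[p[::-1 if 0 else 1,:,::-1]]
s,_=imaging.camera("scene")
cv2.imwrite("pics/fin.png",np.hstack([cv2.resize(p[:,:,::-1],(400,300)),cv2.resize(s[80:320,160:480,::-1],(400,300))]))
E
```

```text
[0.03637224 0.57740642 0.0339976 ] [-3.43852273 -0.4192832  18.1862983 ] 24.9
disc z [0.11022186 0.11066004 0.11113433] top z 0.10464523266414462 1966 8508
```

View pics/fin.png

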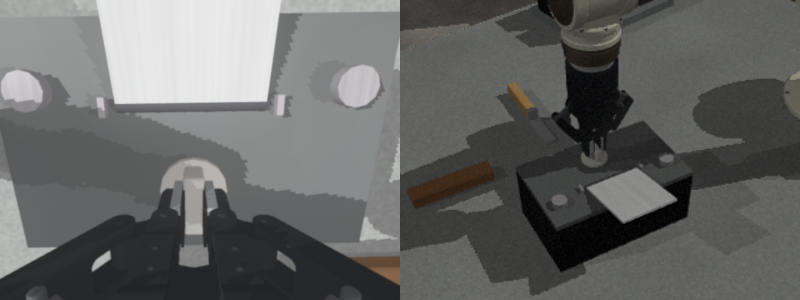

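The disc top measures 6 mm above the battery top, so it is flush. The bar is turned 90° and the downward press is 18 N at the stop. The cover is folded back and the tool is lying on the bench.

```bash
python3 -c "
from workcell import bot
print(bot.job_done())"
```

```text
the job is handed in; nothing more can be done
None
```

I handed the job in at about 25 s: the cover was levered over with the blade and lies folded back, the pry tool is on the bench (beside where it started), and the gripper holds the cap turned 90° clockwise and pressed flush at about 18 N. The plug, jar and spacer were never touched.

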